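Spice stall: find the fullest tin by feel and hold it up

ROBOT

A 6-joint arm with a two-finger parallel gripper is mounted at the origin on the work surface. World frame = base frame: x ahead of the robot, y to its left, z up, the work surface at z = 0. Lengths are in mm, angles in degrees, forces in N, time in s.
With the tool pointing down it reaches from about 400 to 825 mm from the base axis. Payload 7 kg.
Tool frame: the origin (TCP) lies at the very end of the fingers, on their centre line; the grasp point (between the pads) lies 19 mm behind it; z points along the fingers, x is the direction in which the jaws open and shut, and the axes are right-handed (so a half turn about z gives the same grasp; the last joint's range is limited). The gripper opens to 88 mm and grips with 3 to 60 N. Pads are 19 mm wide; open, the fingers measure 130 mm over their backs; the gripper's body (78 mm by 193 mm) begins 47 mm behind the grasp point.
Start: joints at [80.22, 20.546, 0.682, 0, -70.136, -16.507], TCP at [298.944, 605.168, 226.561] pointing down, gripper open.
Joint ranges: [-176.03, 176.03], [-82.01, 121.73], [-58.28, 71.71], [-173.87, 95.51], [-174.79, -0.11], [-173.66, 173.66]. Speed limits (degrees/s): [136.94, 136.94, 172.46, 180, 180, 180].

INTERFACE

Orientations are given as a 3x3 rotation matrix whose columns are the frame's x, y, z axes.
In Python, from plant import bot, grab_frame, camera_params gives the robot as it stands.
- The arm moves only by the shell command python3 -m pendant 'ROWS' [FORCE]. ROWS is JSON, a list of rows, each a list of 3 entries, a list of its own where there are three numbers: the shift along the tool's x, y, z in m, then the turn, a rotation vector about the tool's x, y, z in rad, then the finger opening in m, from 0 to 0.0876. In form: [[[dx, dy, dz], [rx, ry, rz], jaw], ...]. A call has 1 to 20 rows; each row shifts and turns the commanded pose from where the row before left it, along the tool's axes as they then stand; what a row does not reach is not made up. A row lasts 1/8 s, in which the tool goes at most 62.5 mm and 10.7 degrees, less where a joint would pass 70% of its speed; a pose out of reach is approached as far as the arm can. A call with a gripper value outside its range is refused whole. The fingers move at their own pace and stop on an object; FORCE is the grip in N (left out, the last holds). Time passes only in rows, so rows that do not move let the fingers close. It gives the time, the measured TCP pose, the force and the opening at its end, in the units of the state.
- bot.observe(): the state, without advancing time (a new reading comes with each control period).
- grab_frame(name): name is "scene" or "side" or "wrist"; returns the picture (420x560x3 uint8, red, green, blue); there is no depth.
- camera_params(name): a dict with "fx", "fy", "cx", "cy" (pixels), "cam_to_world" (4x4, takes a point from camera to world coordinates); the wrist camera has in their place "hand_eye" (4x4, takes a point from camera to tool coordinates, whose origin is the TCP and whose axes are the tool frame's). Camera axes: x right, y up, looking along -z (the intrinsics and any distortion apply to the point x, -y, -z); pixel columns grow to the right and rows downward; lengths in mm; the calibration is good to about 2 mm. A picture is of the moment at which its call begins: read the wrist's pose just before it. camera_params takes no time and is no camera call.
- bot.hand_in(): hands the job in, once; it reports no verdict.
The state is a dict: "time": time; "joint_pos": joint angles; "joint_vel": joint speeds; "effort": joint torques, N m; "position": TCP position; "ee_rot": TCP orientation; "ft_force": force on the tool from outside, world axes, zero at the start; "wrist_torque": the same for the moment, N m; "finger_gap": opening from 0.0 (shut) to 1.0 (fully open).
Only numpy, scipy, OpenCV 4.12 (cv2) and the standard library are available. Lean on these libraries where they do the work, as an engineer would, in place of code of your own. Each camera call takes 0.05 s, during which the arm holds its last target.

TASK

One of the three identical closed tins on the wooden board is packed fuller than the other two: lift them to feel which is the heaviest. Set the two lighter ones upright in the steel tray, to be topped up, without dropping them, and hold the heaviest one upright, at least 15 cm clear above the counter, for the customer to see: finish while still holding it there, keeping it still. Leave everything else where it is.

Things in the scene. Friction and masses are not known exactly. Their poses are not given: they have to be found in the camera images.
- tin_1: closed square steel tin with a push-on lid and a blank paper label, 56 x 56 mm and 120 mm tall with plain vertical sides, standing upright; origin at the centre of its underside, z up, x and y square to its sides. The three tins look exactly alike; each weighs between 0.2 and 0.6 kg as packed, nothing rattles inside, and the heaviest outweighs either of the others by at least 0.15 kg. Which tin is the heaviest changes from start to start
- tin_2: closed square steel tin with a push-on lid and a blank paper label, 56 x 56 mm and 120 mm tall with plain vertical sides, standing upright; origin at the centre of its underside, z up, x and y square to its sides. The three tins look exactly alike; each weighs between 0.2 and 0.6 kg as packed, nothing rattles inside, and the heaviest outweighs either of the others by at least 0.15 kg. Which tin is the heaviest changes from start to start
- tin_3: closed square steel tin with a push-on lid and a blank paper label, 56 x 56 mm and 120 mm tall with plain vertical sides, standing upright; origin at the centre of its underside, z up, x and y square to its sides. The three tins look exactly alike; each weighs between 0.2 and 0.6 kg as packed, nothing rattles inside, and the heaviest outweighs either of the others by at least 0.15 kg. Which tin is the heaviest changes from start to start
- board: fixed dark wooden board with two paler strips, 230 x 350 x 15 mm, lying flat; the tins start on it, about 120 mm apart and at least 95 mm apart, centre to centre, counting the small bottles; origin at the centre of its underside, y along its length; it lies on the robot's left or right, the tray on the other side
- tray: fixed shallow steel tray, open on top, 220 mm (its x) by 280 mm (its y) outside, rim 20 mm high (24 mm with its rolled edge), walls and floor 4 mm thick, so its inner floor is 4 mm above the counter; origin at the centre of its underside; starts empty and has room for three tins
- small_bottle_1: small round bottle of red syrup with a white cap, 38 mm across and 96 mm tall, standing on the board among the tins; to be left alone; origin at the centre of its underside
- small_bottle_2: small round bottle of red syrup with a white cap, 38 mm across and 96 mm tall, standing on the board among the tins; to be left alone; origin at the centre of its underside
- sauce_bottle: dark square sauce bottle with a green cap, 52 mm wide and 160 mm tall, standing beyond the board and the tray; to be left alone; origin at the centre of its underside
- mill: turned wooden pepper mill, 52 mm across and 145 mm tall, standing beyond the board and the tray; to be left alone; origin at the centre of its underside
- scoop: small steel hand scoop with a wooden handle, about 205 mm long, 54 mm wide and 35 mm high, lying beyond the board and the tray; to be left alone; origin under the back of its blade, x towards its mouth
Mind the look-alikes: they are no part of the job. What is shaped like the tin_3 but blue is not meant.

How it is judged (in metres and radians):
At the end, for the whole second after the job is handed in: the heaviest tin held still and upright in the fingers, its underside over 13 cm above the counter, touching nothing else; the other two released, upright, at rest on the floor of the tray inside its rim, each weighing under 3.8 N (the heaviest: over 4.7 N) (((height (world z) of tin_1 above 0.13 m and angle between tin_1's own z axis and vertical below 0.25 rad and linear speed of tin_1 below 0.05 m/s and contact force between tin_1 and the fingers above 1 N and contact force between tin_1 and tin_2 below 0.1 N and contact force between tin_1 and tin_3 below 0.1 N and contact force between tin_1 and tray below 0.1 N and contact force between tin_1 and board below 0.1 N and contact force between tin_1 and mill below 0.1 N and contact force between tin_1 and sauce_bottle below 0.1 N and (x of tin_2 in the frame of tray between -0.09 and 0.09 m and y of tin_2 in the frame of tray between -0.12 and 0.12 m and z of tin_2 in the frame of tray below 0.012 m and angle between tin_2's own z axis and vertical below 0.08 rad and linear speed of tin_2 below 0.02 m/s and contact force between tin_2 and the fingers below 0.1 N and contact force between tin_2 and tray between 1 and 3.8 N) and (x of tin_3 in the frame of tray between -0.09 and 0.09 m and y of tin_3 in the frame of tray between -0.12 and 0.12 m and z of tin_3 in the frame of tray below 0.012 m and angle between tin_3's own z axis and vertical below 0.08 rad and linear speed of tin_3 below 0.02 m/s and contact force between tin_3 and the fingers below 0.1 N and contact force between tin_3 and tray between 1 and 3.8 N)) or (height (world z) of tin_2 above 0.13 m and angle between tin_2's own z axis and vertical below 0.25 rad and linear speed of tin_2 below 0.05 m/s and contact force between tin_2 and the fingers above 1 N and contact force between tin_2 and tin_1 below 0.1 N and contact force between tin_2 and tin_3 below 0.1 N and contact force between tin_2 and tray below 0.1 N and contact force between tin_2 and board below 0.1 N and contact force between tin_2 and mill below 0.1 N and contact force between tin_2 and sauce_bottle below 0.1 N and (x of tin_1 in the frame of tray between -0.09 and 0.09 m and y of tin_1 in the frame of tray between -0.12 and 0.12 m and z of tin_1 in the frame of tray below 0.012 m and angle between tin_1's own z axis and vertical below 0.08 rad and linear speed of tin_1 below 0.02 m/s and contact force between tin_1 and the fingers below 0.1 N and contact force between tin_1 and tray between 1 and 3.8 N) and (x of tin_3 in the frame of tray between -0.09 and 0.09 m and y of tin_3 in the frame of tray between -0.12 and 0.12 m and z of tin_3 in the frame of tray below 0.012 m and angle between tin_3's own z axis and vertical below 0.08 rad and linear speed of tin_3 below 0.02 m/s and contact force between tin_3 and the fingers below 0.1 N and contact force between tin_3 and tray between 1 and 3.8 N)) or (height (world z) of tin_3 above 0.13 m and angle between tin_3's own z axis and vertical below 0.25 rad and linear speed of tin_3 below 0.05 m/s and contact force between tin_3 and the fingers above 1 N and contact force between tin_3 and tin_1 below 0.1 N and contact force between tin_3 and tin_2 below 0.1 N and contact force between tin_3 and tray below 0.1 N and contact force between tin_3 and board below 0.1 N and contact force between tin_3 and mill below 0.1 N and contact force between tin_3 and sauce_bottle below 0.1 N and (x of tin_1 in the frame of tray between -0.09 and 0.09 m and y of tin_1 in the frame of tray between -0.12 and 0.12 m and z of tin_1 in the frame of tray below 0.012 m and angle between tin_1's own z axis and vertical below 0.08 rad and linear speed of tin_1 below 0.02 m/s and contact force between tin_1 and the fingers below 0.1 N and contact force between tin_1 and tray between 1 and 3.8 N) and (x of tin_2 in the frame of tray between -0.09 and 0.09 m and y of tin_2 in the frame of tray between -0.12 and 0.12 m and z of tin_2 in the frame of tray below 0.012 m and angle between tin_2's own z axis and vertical below 0.08 rad and linear speed of tin_2 below 0.02 m/s and contact force between tin_2 and the fingers below 0.1 N and contact force between tin_2 and tray between 1 and 3.8 N)))); the arm keeps its last pose, push and grip.
It fails at once if a tin is dropped: tin_1 is in the air with nothing touching it (height (world z) of tin_1 above 0.035 m and contact force between tin_1 and the fingers below 0.02 N and contact force between tin_1 and tin_2 below 0.02 N and contact force between tin_1 and tin_3 below 0.02 N and contact force between tin_1 and small_bottle_1 below 0.02 N and contact force between tin_1 and small_bottle_2 below 0.02 N and contact force between tin_1 and tray below 0.02 N and contact force between tin_1 and board below 0.02 N).
It fails at once if a tin is dropped: tin_2 is in the air with nothing touching it (height (world z) of tin_2 above 0.035 m and contact force between tin_2 and the fingers below 0.02 N and contact force between tin_2 and tin_1 below 0.02 N and contact force between tin_2 and tin_3 below 0.02 N and contact force between tin_2 and small_bottle_1 below 0.02 N and contact force between tin_2 and small_bottle_2 below 0.02 N and contact force between tin_2 and tray below 0.02 N and contact force between tin_2 and board below 0.02 N).
It fails at once if a tin is dropped: tin_3 is in the air with nothing touching it (height (world z) of tin_3 above 0.035 m and contact force between tin_3 and the fingers below 0.02 N and contact force between tin_3 and tin_1 below 0.02 N and contact force between tin_3 and tin_2 below 0.02 N and contact force between tin_3 and small_bottle_1 below 0.02 N and contact force between tin_3 and small_bottle_2 below 0.02 N and contact force between tin_3 and tray below 0.02 N and contact force between tin_3 and board below 0.02 N).
It fails at once if a tin is tipped over (angle between any of tin_1, tin_2, tin_3's own z axis and vertical above 0.6 rad).
It fails at once if something that should be left alone is pushed away by over 3 cm or tipped over (distance of any of small_bottle_1, small_bottle_2, mill, sauce_bottle, scoop from where it was at the start of the episode above 0.03 m or angle between any of small_bottle_1, small_bottle_2, mill, sauce_bottle, scoop's own z axis and vertical above 0.5 rad).
It also fails if it takes over 72 s, if anything falls off the work surface, if the arm or the gripper's body presses on something with over 40 N, if the wrist force passes 120 N, or if a joint passes its speed limit or range.

## Working session

There is one attempt and no reset: what is moved stays moved. The work goes in short steps, Python scripts to look and compute and a shell command to move; the robot and the scene stay as the last step left them, time stands still between calls to the robot, and variables do not carry over. Pictures are saved under pics/ and viewed, and the job is handed in when it is done.

```bash
mkdir -p pics; ls
python3 - <<'E'
from plant import bot, grab_frame, camera_params
import cv2, numpy as np
s=bot.observe(); print(s)
for n in ["scene","side","wrist"]:
    im=grab_frame(n); cv2.imwrite(f"pics/{n}0.png",im[:,:,::-1]); p=camera_params(n); print(n,{k:(np.round(v,3).tolist()) for k,v in p.items()})
E
```

```text
pics
{'time': 0.0, 'joint_pos': array([ 8.02174757e+01,  2.05915575e+01,  6.34615767e-01, -2.08614793e-02,
       -7.01371398e+01, -1.65062649e+01]), 'joint_vel': array([-0.10576777,  0.02665974,  0.02671084, -0.01957875,  0.0636137 ,
        0.06060409]), 'effort': array([ 1.68687733e-03, -5.82721066e+01,  2.93046981e+01,  6.99675232e+00,
        7.06955689e-03, -1.59748488e-04]), 'position': array([298.76385809, 604.73119234, 225.62538513]), 'ee_rot': array([[-4.43006420e-01, -8.96518227e-01, -6.16453579e-04],
       [-8.96516881e-01,  4.43006828e-01, -1.55995111e-03],
       [ 1.67161774e-03, -1.38407316e-04, -9.99998593e-01]]), 'ft_force': array([-0.11056413, -0.35476908, -0.77934953]), 'wrist_torque': array([ 0.01528642,  0.00987382, -0.03033703]), 'finger_gap': 0.9972417195782046}
scene {'fx': 460.233, 'fy': 460.233, 'cx': 275.431, 'cy': 207.533, 'cam_to_world': [[-0.823, -0.438, 0.361, 900.435], [0.567, -0.646, 0.51, 467.789], [0.01, 0.625, 0.781, 803.661], [0.0, 0.0, 0.0, 1.0]]}
side {'fx': 542.755, 'fy': 542.755, 'cx': 265.993, 'cy': 206.511, 'cam_to_world': [[0.995, 0.078, -0.056, 491.594], [-0.095, 0.693, -0.715, -884.982], [-0.017, 0.717, 0.697, 878.175], [0.0, 0.0, 0.0, 1.0]]}
wrist {'fx': 330.194, 'fy': 330.194, 'cx': 274.724, 'cy': 209.654, 'hand_eye': [[1.0, -0.0, -0.0, 0.015], [-0.0, -0.962, -0.272, -72.74], [-0.0, 0.272, -0.962, -158.371], [0.0, 0.0, 0.0, 1.0]]}
```

View pics/scene0.png

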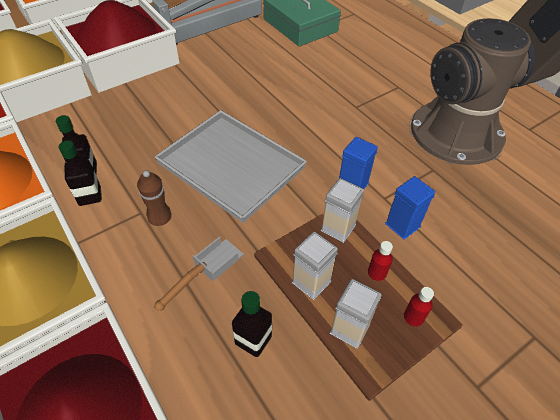

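View pics/side0.png

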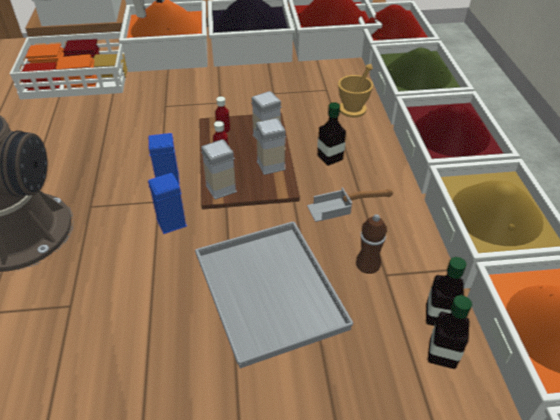

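View pics/wrist0.png

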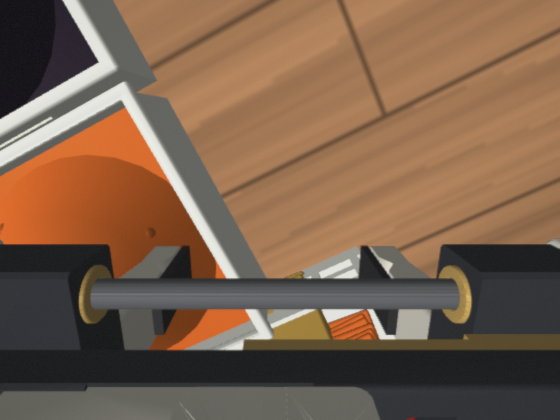

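The scene view shows three white-lidded tins at about (343,205), (315,262) and (356,312), with the blue look-alikes at (357,162) and (410,207) and the red bottles at (381,260) and (420,307). The tray centre is near (230,163). I'll enlarge crops to read the lid corners.

Run:
```python
import cv2
a=cv2.imread("pics/scene0.png")[170:330,280:450]; cv2.imwrite("pics/sc1.png",cv2.resize(a,None,fx=3.75*0.94,fy=3.75*0.94*1.0,interpolation=cv2.INTER_CUBIC) if 0 else cv2.resize(a,(680,640)[:2] if 0 else (595,560),interpolation=cv2.INTER_CUBIC))
a=cv2.imread("pics/side0.png")[85:205,195:305]; cv2.imwrite("pics/si1.png",cv2.resize(a,(550,600),interpolation=cv2.INTER_CUBIC))
```

```text
(no output)
```

View pics/sc1.png

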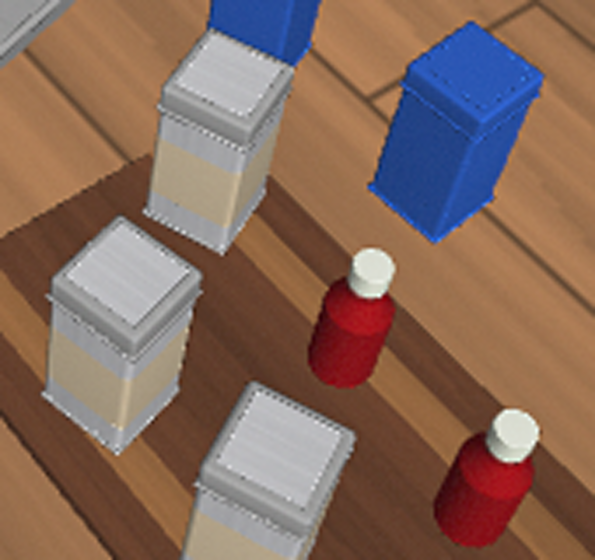

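View pics/si1.png

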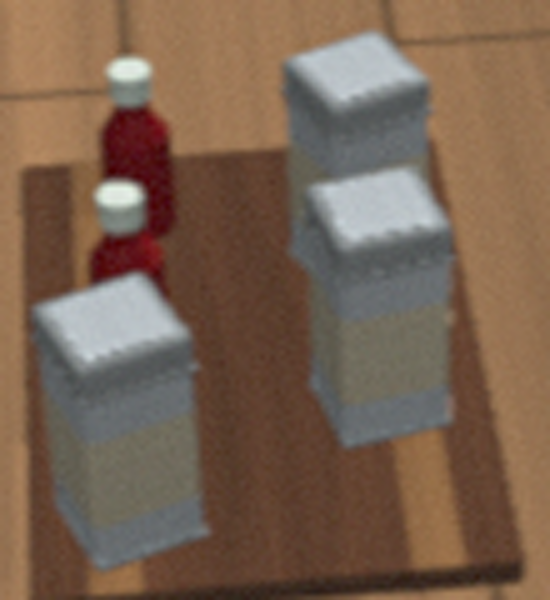

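```bash
cat > h.py <<'E'
from plant import bot, grab_frame, camera_params
import cv2, numpy as np
def ray(n,uv,z,tool=None):
    p=camera_params(n); T=np.array(p["cam_to_world"])
    uv=np.atleast_2d(np.array(uv,float))
    d=np.c_[(uv[:,0]-p["cx"])/p["fx"],-(uv[:,1]-p["cy"])/p["fy"],-np.ones(len(uv))]
    d=d@T[:3,:3].T; o=T[:3,3]
    return o+d*((z-o[2])/d[:,2])[:,None]
E
python3 - <<'E'
from h import *
S={'A':[(163,92),(212,32),(293,68),(243,130)],'B':[(50,283),(122,217),(201,285),(131,340)],'C':[(203,475),(255,383),(354,437),(300,517)]}
D={'A':[(35,312),(143,275),(190,335),(85,372)],'B':[(307,190),(410,168),(450,235),(345,250)],'C':[(285,65),(375,33),(428,85),(340,108)]}
for n,Q,sc,off in (("scene",S,3.5,(280,170)),("side",D,5,(195,85))):
  for k,v in Q.items():
    P=ray(n,np.array(v)/sc+off,135)[:,:2]
    e=np.roll(P,-1,0)-P
    print(n,k,P.mean(0).round(1),"len",np.linalg.norm(e,axis=1).round(0),"ang",(np.degrees(np.arctan2(e[:,1],e[:,0]))%90).round(0))
print("bot",ray("scene",np.array([(373,262),(515,425)])/3.5+(280,170),111).round(0)[:,:2].tolist(),
 ray("side",np.array([(130,75),(120,200)])/5+(195,85),111).round(0)[:,:2].tolist())
print("tray scene",ray("scene",[(155,157),(221,112),(306,160),(241,217)],24).round(0)[:,:2].tolist())
print("tray side",ray("side",[(196,250),(293,225),(351,323),(243,360)],24).round(0)[:,:2].tolist())
print("board",ray("scene",[(255,253),(371,397),(461,325)],15).round(0)[:,:2].tolist())
print("blue",ray("side",[(161,139),(165,180)],120).round(0)[:,:2].tolist())
E
```

```text
scene A [460.3  75.9] len [54. 50. 54. 49.] ang [21. 24. 19. 23.]
scene B [586.6 148.2] len [55. 55. 48. 50.] ang [12.  7.  7. 15.]
scene C [586.4 262.1] len [56. 51. 50. 46.] ang [24. 22. 19. 29.]
side A [462.4  69.4] len [53. 50. 51. 49.] ang [24. 22. 24. 25.]
side B [586.9 139.4] len [51. 56. 49. 50.] ang [13. 13.  7. 15.]
side C [588.2 254.9] len [53. 54. 47. 47.] ang [27. 23. 18. 30.]
bot [[462.0, 200.0], [471.0, 308.0]] [[476.0, 303.0], [468.0, 195.0]]
tray scene [[689.0, -328.0], [476.0, -383.0], [398.0, -120.0], [615.0, -62.0]]
tray side [[402.0, -122.0], [613.0, -72.0], [687.0, -333.0], [484.0, -388.0]]
board [[637.0, 27.0], [633.0, 372.0], [411.0, 370.0]]
blue [[333.0, 143.0], [347.0, -2.0]]
```

```bash
python3 -m pendant '[[[0.018,-0.041,-0.003],[0,0,0],0.0876],[[0.018,-0.041,-0.003],[0,0,0],0.0876],[[0.018,-0.041,-0.003],[0,0,0],0.0876],[[0.018,-0.041,-0.003],[0,0,0],0.0876],[[0.018,-0.041,-0.003],[0,0,0],0.0876],[[0.018,-0.041,-0.003],[0,0,0],0.0876],[[0.018,-0.041,-0.003],[0,0,0],0.0876],[[0.018,-0.041,-0.003],[0,0,0],0.0876],[[0.018,-0.041,0],[0,0,0],0.0876],[[0.018,-0.041,0],[0,0,0],0.0876],[[0,0,0],[0,0,0.175],0.0876],[[0,0,0],[0,0,0.175],0.0876],[[0,0,0],[0,0,0.175],0.0876],[[0,0,0],[0,0,0.175],0.0876],[[0,0,0],[0,0,0],0.0876],[[0,0,0],[0,0,0],0.0876]]' 25
python3 - <<'E'
from h import *
print(bot.observe()['ee_rot'].round(3).tolist(), bot.observe()['position'])
cv2.imwrite("pics/w1.png",grab_frame("wrist")[:,:,::-1])
E
```

```text
time: 2.15
position: [586.8, 262.2, 250.4]
ee_rot: [[-0.915, -0.404, -0.0], [-0.404, 0.915, -0.0], [0.0, -0.0, -1.0]]
ft_force: [-1.1, 0.1, 1.1]
finger_gap: 0.997
[[-0.915, -0.404, -0.0], [-0.404, 0.915, -0.0], [0.0, -0.0, -1.0]] [586.75923854 262.18371246 250.40174071]
```

View pics/w1.png

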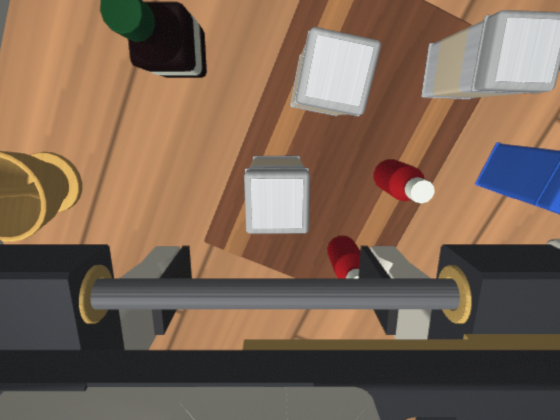

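The wrist view shows C's lid at about (277,203), square to the jaws. B's lid is at (338,71), A's at (525,52), and bottle 2 at (352,275) is under the right finger.

```bash
cat >> h.py <<'E'
def wray(uv,z,s):
    p=camera_params("wrist"); H=np.array(p["hand_eye"]); W=np.eye(4); W[:3,:3]=s['ee_rot']; W[:3,3]=s['position']
    T=W@H; uv=np.atleast_2d(np.array(uv,float))
    d=np.c_[(uv[:,0]-p["cx"])/p["fx"],-(uv[:,1]-p["cy"])/p["fy"],-np.ones(len(uv))]@T[:3,:3].T; o=T[:3,3]
    return o+d*((z-o[2])/d[:,2])[:,None]
E
python3 - <<'E'
from h import *
a=cv2.imread("pics/w1.png")[10:290,230:560]; cv2.imwrite("pics/w1c.png",cv2.resize(a,(660,560),interpolation=cv2.INTER_CUBIC))
s=bot.observe()
for k,v in dict(C=[(248,170),(307,170),(308,233),(246,233)],B=[(315,30),(379,42),(365,113),(303,101)]).items():
    P=wray(v,135,s)[:,:2]; e=np.roll(P,-1,0)-P
    print(k,P.mean(0).round(1),np.linalg.norm(e,axis=1).round(0),(np.degrees(np.arctan2(e[:,1],e[:,0]))%90).round(0))
print("bottles",wray([(421,190),(357,278)],111,s).round(0))
E
```

```text
C [585.1 259.3] [49. 56. 55. 56.] [24. 26. 24. 21.]
B [582.4 145.1] [49. 52. 50. 51.] [14. 16. 13. 15.]
bottles [[466. 201. 111.]
 [478. 304. 111.]]
```

View pics/w1c.png

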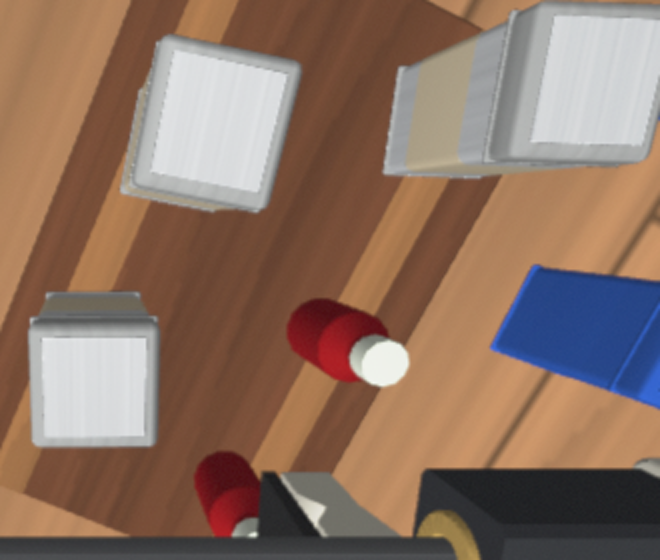

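```bash
cat >> h.py <<'E'
def weigh(n=6):
    f=[]
    for i in range(n): grab_frame("wrist"); s=bot.observe(); f.append(s['ft_force'])
    f=np.array(f); print("t",s['time'],"pos",s['position'].round(1),"gap",round(s['finger_gap']*87.6,1),"F",f.mean(0).round(2),"sd",f.std(0).round(2),"tau",s['effort'][1:4].round(2))
E
python3 -c "
from h import *
weigh()"
python3 -m pendant '[[[0.002,-0.002,0],[0,0,0],0.0876],[[0,0,0.03],[0,0,0],0.0876],[[0,0,0.03],[0,0,0],0.0876],[[0,0,0.03],[0,0,0],0.0876],[[0,0,0.03],[0,0,0],0.0876],[[0,0,0.025],[0,0,0],0.0876],[[0,0,0.015],[0,0,0],0.0876],[[0,0,0.01],[0,0,0],0.0876],[[0,0,0],[0,0,0],0.0876]]' 25
python3 -m pendant '[[[0,0,0],[0,0,0],0.03],[[0,0,0],[0,0,0],0.03],[[0,0,0],[0,0,0],0.03],[[0,0,0],[0,0,0],0.03],[[0,0,0],[0,0,0],0.03]]' 25
```

```text
t 2.5 pos [586.8 262.2 250.6] gap 87.8 F [ 0.32 -0.03  0.03] sd [0.36 0.58 0.5 ] tau [-53.34  29.59   7.06]
time: 3.62
position: [585.8, 259.5, 80.4]
ee_rot: [[-0.916, -0.401, -0.0], [-0.401, 0.916, -0.0], [0.0, -0.0, -1.0]]
ft_force: [-0.2, -0.1, 0.7]
finger_gap: 0.996
time: 4.25
position: [585.9, 259.6, 80.9]
ee_rot: [[-0.916, -0.401, 0.0], [-0.401, 0.916, 0.0], [-0.0, 0.0, -1.0]]
ft_force: [-0.8, 0.7, 2.4]
finger_gap: 0.643
```

```bash
python3 -m pendant '[[[0,0,0],[0,0,0],0.03],[[0,0,-0.01],[0,0,0],0.03],[[0,0,-0.02],[0,0,0],0.03],[[0,0,-0.03],[0,0,0],0.03],[[0,0,-0.035],[0,0,0],0.03],[[0,0,-0.035],[0,0,0],0.03],[[0,0,-0.03],[0,0,0],0.03],[[0,0,-0.02],[0,0,0],0.03],[[0,0,-0.01],[0,0,0],0.03],[[0,0,0],[0,0,0],0.03],[[0,0,0],[0,0,0],0.03]]' 25
python3 -c "
from h import *
weigh(12)
cv2.imwrite('pics/s2.png',grab_frame('side')[:,:,::-1])"
```

```text
time: 5.62
position: [585.3, 259.4, 269.3]
ee_rot: [[-0.916, -0.4, -0.002], [-0.4, 0.916, -0.001], [0.002, -0.0, -1.0]]
ft_force: [0.2, 0.3, -3.0]
finger_gap: 0.639
t 6.225 pos [585.8 259.6 270.6] gap 55.7 F [-0.18 -0.27 -2.29] sd [0.55 0.44 0.44] tau [-54.1   31.02   7.59]
```

View pics/s2.png

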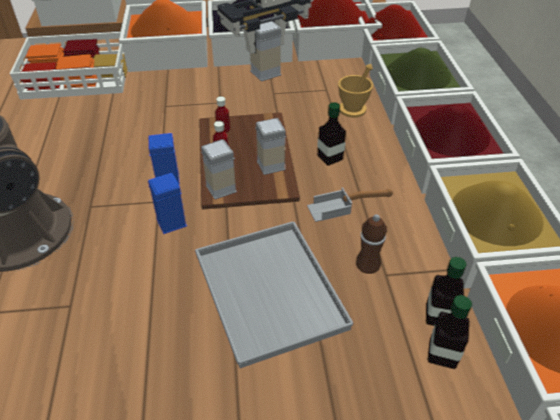

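C weighs about 2.3 N, so it is one of the lighter tins. The side view shows it hanging upright at (266,52). I'll carry it to the far half of the tray.

```bash
python3 -m pendant '[[[0.0085,-0.0173,0],[0,0,0],0.03],[[0.017,-0.0346,0],[0,0,0],0.03],[[0.017,-0.0346,0],[0,0,0],0.03],[[0.017,-0.0346,0],[0,0,0],0.03],[[0.017,-0.0346,0],[0,0,0],0.03],[[0.017,-0.0346,0],[0,0,0],0.03],[[0.017,-0.0346,0],[0,0,0],0.03],[[0.017,-0.0346,0],[0,0,0],0.03],[[0.017,-0.0346,0],[0,0,0],0.03],[[0.017,-0.0346,0],[0,0,0],0.03],[[0.017,-0.0346,0],[0,0,0],0.03],[[0.017,-0.0346,0],[0,0,0],0.03],[[0.017,-0.0346,0],[0,0,0],0.03],[[0.017,-0.0346,0],[0,0,0],0.03],[[0.0085,-0.0173,0],[0,0,0],0.03],[[0,0,0],[0,0,0],0.03],[[0,0,0],[0,0,0],0.03]]' 25
python3 -c "
from h import *
weigh(8)
s=bot.observe();cv2.imwrite('pics/w3.png',grab_frame('wrist')[:,:,::-1])
cv2.imwrite('pics/s3.png',grab_frame('side')[:,:,::-1])"
```

```text
time: 8.4
position: [561.5, -279.3, 270.6]
ee_rot: [[-0.916, -0.4, 0.0], [-0.4, 0.916, 0.0], [-0.0, 0.0, -1.0]]
ft_force: [0.5, 0.7, -2.2]
finger_gap: 0.644
t 8.8 pos [ 561.8 -279.2  270.7] gap 56.3 F [-0.27 -0.05 -2.52] sd [0.41 0.5  0.51] tau [-52.37  31.02   7.54]
```

View pics/s3.png

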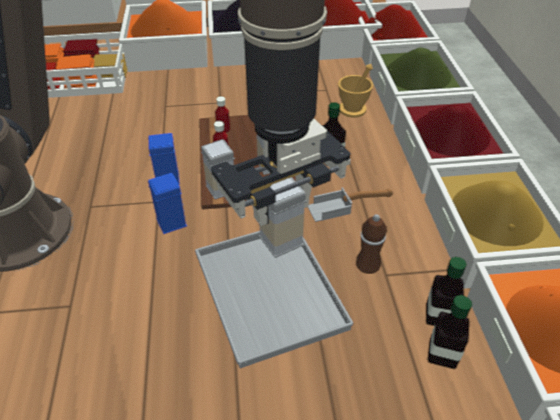

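View pics/w3.png

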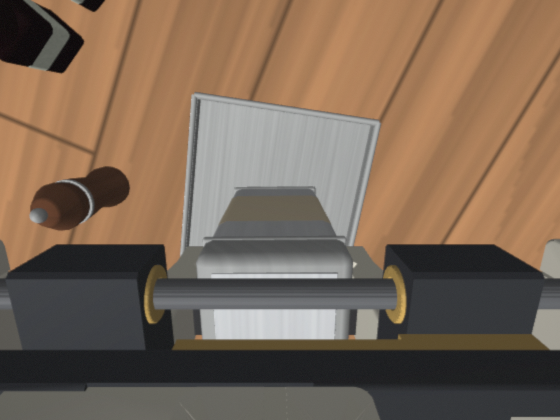

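Weight again reads about 2.5 N. The wrist view shows the far tray corners at (194,95) and (379,122); I'll check those, then lower.

```bash
python3 -c "
from h import *
print(wray([(194,95),(379,122)],24,bot.observe()).round(0))"
python3 -m pendant '[[[0,0,0.015],[0,0,0],0.03],[[0,0,0.03],[0,0,0],0.03],[[0,0,0.03],[0,0,0],0.03],[[0,0,0.03],[0,0,0],0.03],[[0,0,0.03],[0,0,0],0.03],[[0,0,0.03],[0,0,0],0.03],[[0,0,0.015],[0,0,0],0.03],[[0,0,0.01],[0,0,0],0.03],[[0,0,0.004],[0,0,0],0.03],[[0,0,0],[0,0,0],0.03],[[0,0,0.003],[0,0,0],0.03],[[0,0,0.002],[0,0,0],0.03],[[0,0,0.001],[0,0,0],0.03],[[0,0,0],[0,0,0],0.03]]' 25
```

```text
[[ 686. -331.   24.]
 [ 475. -390.   24.]]
time: 10.65
position: [561.6, -279.6, 70.6]
ee_rot: [[-0.916, -0.4, -0.0], [-0.4, 0.916, -0.0], [0.0, 0.0, -1.0]]
ft_force: [0.3, 0.4, -3.3]
finger_gap: 0.639
```

```bash
python3 -m pendant '[[[0,0,0.001],[0,0,0],0.03],[[0,0,0],[0,0,0],0.03]]' 25
python3 -c "
from h import *
weigh(5)"
python3 -m pendant '[[[0,0,0.001],[0,0,0],0.03],[[0,0,0],[0,0,0],0.03]]' 25
python3 -c "
from h import *
weigh(5)"
```

```text
time: 10.9
position: [561.9, -279.7, 69.9]
ee_rot: [[-0.916, -0.401, 0.0], [-0.401, 0.916, -0.0], [-0.0, -0.0, -1.0]]
ft_force: [-1.4, 0.9, 1.0]
finger_gap: 0.638
t 11.15 pos [ 561.8 -279.7   69.9] gap 55.8 F [-0.99  0.45  1.89] sd [0.37 0.3  1.  ] tau [-55.99  23.6    5.42]
time: 11.4
position: [561.9, -279.7, 69.9]
ee_rot: [[-0.916, -0.401, 0.001], [-0.401, 0.916, -0.001], [-0.0, -0.001, -1.0]]
ft_force: [-3.5, 2.3, 9.6]
finger_gap: 0.639
t 11.65 pos [ 561.9 -279.7   69.9] gap 55.9 F [-3.17  2.38 10.08] sd [0.71 0.4  0.63] tau [-51.81  22.79   5.08]
```

Contact. Next: release, rise, and move toward B.

```bash
python3 -m pendant '[[[0,0,-0.001],[0,0,0],0.03],[[0,0,0],[0,0,0],0.065],[[0,0,0],[0,0,0],0.0876],[[0,0,0],[0,0,0],0.0876],[[0,0,0],[0,0,0],0.0876],[[0,0,-0.01],[0,0,0],0.0876],[[0,0,-0.03],[0,0,0],0.0876],[[0,0,-0.04],[0,0,0],0.0876],[[0,0,-0.04],[0,0,0],0.0876],[[0,0,-0.04],[0,0,0],0.0876],[[0,0,-0.02],[0,0,0],0.0876],[[0,0,0],[0,0,0],0.0876]]' 25
python3 -c "
from h import *
cv2.imwrite('pics/s4.png',grab_frame('side')[:,:,::-1])
cv2.imwrite('pics/c4.png',grab_frame('scene')[:,:,::-1])"
```

```text
time: 13.15
position: [562.5, -279.9, 252.4]
ee_rot: [[-0.916, -0.401, 0.004], [-0.401, 0.916, -0.001], [-0.004, -0.003, -1.0]]
ft_force: [-0.5, 0.3, 0.7]
finger_gap: 0.996
```

View pics/s4.png

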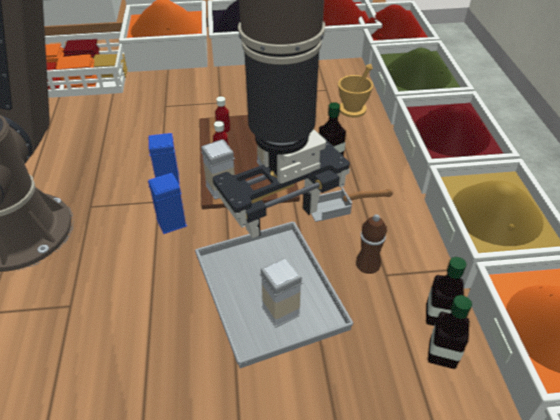

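C stands upright in the tray at (281,295). Moving to B.

```bash
python3 -m pendant '[[[-0.0086,0.0172,0],[0,0,0],0.0876],[[-0.0173,0.0345,0],[0,0,0],0.0876],[[-0.0173,0.0345,0],[0,0,0],0.0876],[[-0.0173,0.0345,0],[0,0,0],0.0876],[[-0.0173,0.0345,0],[0,0,0],0.0876],[[-0.0173,0.0345,0],[0,0,0],0.0876],[[-0.0173,0.0345,0],[0,0,0],0.0876],[[-0.0173,0.0345,0],[0,0,0],0.0876],[[-0.0173,0.0345,0],[0,0,0],0.0876],[[-0.0173,0.0345,0],[0,0,0],0.0876],[[-0.0173,0.0345,0],[0,0,0],0.0876],[[-0.0086,0.0172,0],[0,0,0],0.0876],[[0,0,0],[0,0,0.1],0.0876],[[0,0,0],[0,0,0.1],0.0876],[[0,0,0],[0,0,0],0.0876],[[0,0,0],[0,0,0],0.0876]]'
python3 - <<'E'
from h import *
s=bot.observe(); im=grab_frame("wrist")[:,:,::-1].copy(); cv2.imwrite("pics/w5.png",im)
a=im[60:290,160:440]; cv2.imwrite("pics/w5c.png",cv2.resize(a,None,fx=2.5,fy=2.5,interpolation=cv2.INTER_CUBIC))
E
```

```text
time: 15.25
position: [583.8, 144.1, 249.3]
ee_rot: [[-0.977, -0.212, -0.0], [-0.212, 0.977, -0.0], [0.001, -0.0, -1.0]]
ft_force: [-0.2, -0.3, 0.6]
finger_gap: 1.0
```

View pics/w5c.png

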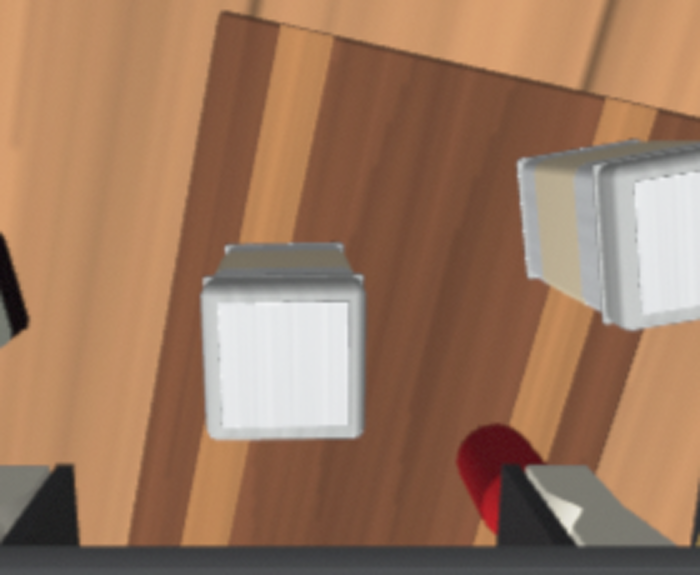

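B's lid spans columns 242–305 and is square to the jaws, centred at about 273.7 against cx 274.7. Aligned, so I'll descend.

```bash
python3 -c "
from h import *
weigh(8)"
python3 -m pendant '[[[0,-0.002,0.015],[0,0,0],0.0876],[[0,0,0.03],[0,0,0],0.0876],[[0,0,0.03],[0,0,0],0.0876],[[0,0,0.03],[0,0,0],0.0876],[[0,0,0.03],[0,0,0],0.0876],[[0,0,0.02],[0,0,0],0.0876],[[0,0,0.014],[0,0,0],0.0876],[[0,0,0],[0,0,0],0.0876],[[0,0,0],[0,0,0],0.03],[[0,0,0],[0,0,0],0.03],[[0,0,0],[0,0,0],0.03],[[0,0,0],[0,0,0],0.03],[[0,0,0],[0,0,0],0.03],[[0,0,0],[0,0,0],0.03]]' 25
python3 -m pendant '[[[0,0,-0.01],[0,0,0],0.03],[[0,0,-0.02],[0,0,0],0.03],[[0,0,-0.03],[0,0,0],0.03],[[0,0,-0.035],[0,0,0],0.03],[[0,0,-0.035],[0,0,0],0.03],[[0,0,-0.03],[0,0,0],0.03],[[0,0,-0.02],[0,0,0],0.03],[[0,0,-0.01],[0,0,0],0.03],[[0,0,0],[0,0,0],0.03],[[0,0,0],[0,0,0],0.03]]' 25
python3 -c "
from h import *
weigh(12)"
```

```text
t 15.7 pos [584.1 144.2 249.6] gap 87.5 F [-0.15  0.11 -0.13] sd [0.49 0.34 0.42] tau [-47.7   29.32   7.  ]
time: 17.45
position: [584.8, 142.4, 81.0]
ee_rot: [[-0.978, -0.211, 0.001], [-0.211, 0.978, 0.0], [-0.001, 0.0, -1.0]]
ft_force: [0.3, 0.8, 3.9]
finger_gap: 0.636
time: 18.7
position: [583.9, 142.1, 269.3]
ee_rot: [[-0.978, -0.21, -0.002], [-0.21, 0.978, -0.001], [0.002, -0.0, -1.0]]
ft_force: [-0.2, 0.5, -2.3]
finger_gap: 0.642
t 19.3 pos [584.5 142.3 270.6] gap 56.4 F [ 0.1  -0.04 -2.79] sd [0.54 0.37 0.48] tau [-48.49  30.77   7.52]
```

B weighs about 2.8 N, also light, so A should be the heavy one. Placing B in the near half of the tray.

```bash
python3 -m pendant '[[[0.0067,-0.0162,0],[0,0,0],0.03],[[0.0134,-0.0324,0],[0,0,0],0.03],[[0.0134,-0.0324,0],[0,0,0],0.03],[[0.0134,-0.0324,0],[0,0,0],0.03],[[0.0134,-0.0324,0],[0,0,0],0.03],[[0.0134,-0.0324,0],[0,0,0],0.03],[[0.0134,-0.0324,0],[0,0,0],0.03],[[0.0134,-0.0324,0],[0,0,0],0.03],[[0.0134,-0.0324,0],[0,0,0],0.03],[[0.0067,-0.0162,0],[0,0,0],0.03],[[0,0,0],[0,0,0],0.03],[[0,0,0],[0,0,0],0.03]]' 25
python3 -m pendant '[[[0,0,0.015],[0,0,0],0.03],[[0,0,0.03],[0,0,0],0.03],[[0,0,0.03],[0,0,0],0.03],[[0,0,0.03],[0,0,0],0.03],[[0,0,0.03],[0,0,0],0.03],[[0,0,0.03],[0,0,0],0.03],[[0,0,0.015],[0,0,0],0.03],[[0,0,0.01],[0,0,0],0.03],[[0,0,0.004],[0,0,0],0.03],[[0,0,0],[0,0,0],0.03],[[0,0,0.003],[0,0,0],0.03],[[0,0,0.001],[0,0,0],0.03],[[0,0,0],[0,0,0],0.03]]' 25
python3 -c "
from h import *
weigh(5)"
```

```text
time: 20.8
position: [527.9, -167.9, 270.6]
ee_rot: [[-0.978, -0.21, 0.0], [-0.21, 0.978, 0.0], [-0.0, 0.0, -1.0]]
ft_force: [0.2, 0.6, -1.5]
finger_gap: 0.635
time: 22.42
position: [528.0, -168.2, 72.7]
ee_rot: [[-0.978, -0.21, 0.0], [-0.21, 0.978, -0.0], [-0.0, -0.0, -1.0]]
ft_force: [0.3, -0.8, -2.4]
finger_gap: 0.641
t 22.675 pos [ 528.  -168.2   72.6] gap 56.2 F [ 0.3  -0.03 -2.1 ] sd [0.59 0.28 0.25] tau [-49.09  23.34   5.68]
```

```bash
python3 -m pendant '[[[0,0,0.001],[0,0,0],0.03],[[0,0,0.001],[0,0,0],0.03],[[0,0,0.0007],[0,0,0],0.03],[[0,0,0],[0,0,0],0.03]]' 25
python3 -c "
from h import *
weigh(5)"
```

```text
time: 23.18
position: [527.9, -168.2, 70.0]
ee_rot: [[-0.978, -0.21, -0.0], [-0.21, 0.978, -0.0], [0.0, -0.0, -1.0]]
ft_force: [-1.6, -0.7, 0.9]
finger_gap: 0.642
t 23.425 pos [ 527.9 -168.2   70. ] gap 56.0 F [-0.92  0.37  1.72] sd [0.36 0.5  0.38] tau [-47.35  22.82   5.38]
```

```bash
python3 -m pendant '[[[0,0,0],[0,0,0],0.065],[[0,0,0],[0,0,0],0.0876],[[0,0,0],[0,0,0],0.0876],[[0,0,0],[0,0,0],0.0876],[[0,0,-0.01],[0,0,0],0.0876],[[0,0,-0.03],[0,0,0],0.0876],[[0,0,-0.04],[0,0,0],0.0876],[[0,0,-0.04],[0,0,0],0.0876],[[0,0,-0.04],[0,0,0],0.0876],[[0,0,-0.02],[0,0,0],0.0876],[[0,0,0],[0,0,0],0.0876]]' 25
python3 -m pendant '[[[0.001,0.0156,0],[0,0,0],0.0876],[[0.0019,0.0312,0],[0,0,0],0.0876],[[0.0019,0.0312,0],[0,0,0],0.0876],[[0.0019,0.0312,0],[0,0,0],0.0876],[[0.0019,0.0312,0],[0,0,0],0.0876],[[0.0019,0.0312,0],[0,0,0],0.0876],[[0.0019,0.0312,0],[0,0,0],0.0876],[[0.0019,0.0312,0],[0,0,0],0.0876],[[0.001,0.0156,0],[0,0,0],0.0876],[[0,0,0],[0,0,-0.09],0.0876],[[0,0,0],[0,0,-0.09],0.0876],[[0,0,0],[0,0,0],0.0876],[[0,0,0],[0,0,0],0.0876]]'
python3 - <<'E'
from h import *
s=bot.observe(); im=grab_frame("wrist")[:,:,::-1].copy(); cv2.imwrite("pics/w6.png",im)
a=im[60:290,160:440]; cv2.imwrite("pics/w6c.png",cv2.resize(a,None,fx=2.5,fy=2.5,interpolation=cv2.INTER_CUBIC))
cv2.imwrite('pics/s6.png',grab_frame('side')[:,:,::-1])
E
```

```text
time: 24.8
position: [528.8, -168.3, 252.4]
ee_rot: [[-0.978, -0.211, 0.004], [-0.211, 0.978, -0.0], [-0.004, -0.001, -1.0]]
ft_force: [-0.5, -0.2, 0.3]
finger_gap: 1.002
time: 26.42
position: [460.2, 72.5, 249.6]
ee_rot: [[-0.925, -0.38, -0.001], [-0.38, 0.925, -0.0], [0.001, -0.0, -1.0]]
ft_force: [-0.6, -0.7, -0.3]
finger_gap: 1.0
```

View pics/w6c.png

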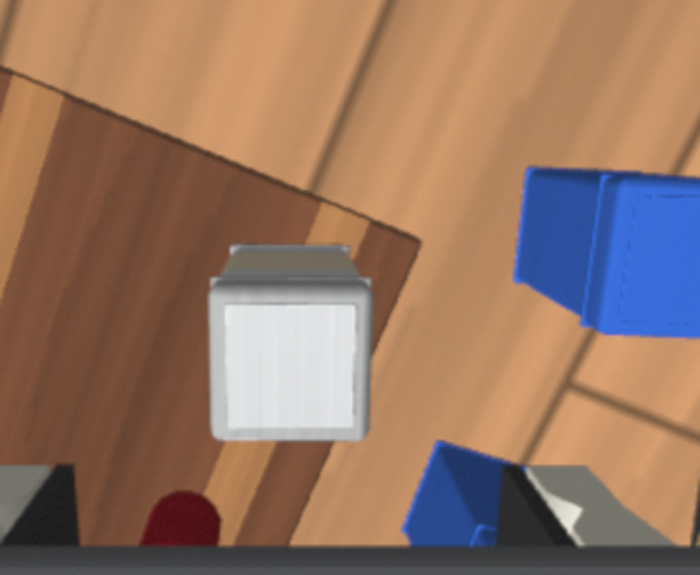

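View pics/s6.png

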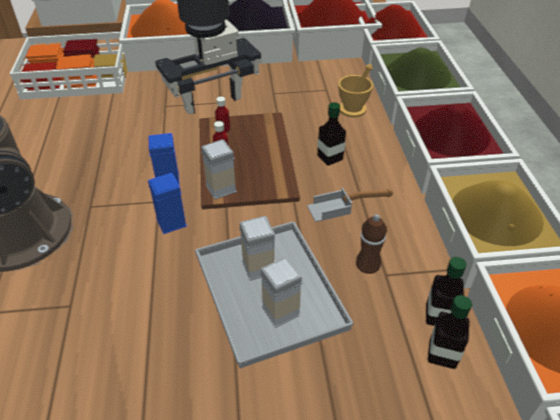

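B and C both stand upright in the tray at (258,248) and (281,292). A's lid is square to the jaws at column 276. Descending with a firmer grip.

```bash
python3 -m pendant '[[[0.001,-0.002,0.015],[0,0,0],0.0876],[[0,0,0.03],[0,0,0],0.0876],[[0,0,0.03],[0,0,0],0.0876],[[0,0,0.03],[0,0,0],0.0876],[[0,0,0.03],[0,0,0],0.0876],[[0,0,0.02],[0,0,0],0.0876],[[0,0,0.014],[0,0,0],0.0876],[[0,0,0],[0,0,0],0.0876],[[0,0,0],[0,0,0],0.03],[[0,0,0],[0,0,0],0.03],[[0,0,0],[0,0,0],0.03],[[0,0,0],[0,0,0],0.03],[[0,0,0],[0,0,0],0.03],[[0,0,0],[0,0,0],0.03]]' 40
python3 -m pendant '[[[0,0,-0.01],[0,0,0],0.03],[[0,0,-0.02],[0,0,0],0.03],[[0,0,-0.03],[0,0,0],0.03],[[0,0,-0.035],[0,0,0],0.03],[[0,0,-0.035],[0,0,0],0.03],[[0,0,-0.03],[0,0,0],0.03],[[0,0,-0.02],[0,0,0],0.03],[[0,0,-0.01],[0,0,0],0.03],[[0,0,0],[0,0,0],0.03],[[0,0,0],[0,0,0],0.03],[[0,0,0],[0,0,0],0.03],[[0,0,0],[0,0,0],0.03]]' 40
python3 -c "
from h import *
weigh(12)
for n in ('side','scene','wrist'): cv2.imwrite('pics/%s7.png'%n,grab_frame(n)[:,:,::-1])"
```

```text
time: 28.28
position: [460.4, 70.4, 81.2]
ee_rot: [[-0.924, -0.382, 0.0], [-0.382, 0.924, 0.0], [-0.0, -0.0, -1.0]]
ft_force: [-2.4, -0.0, 5.0]
finger_gap: 0.639
time: 29.78
position: [460.1, 70.3, 270.3]
ee_rot: [[-0.924, -0.382, -0.001], [-0.382, 0.924, -0.0], [0.001, -0.0, -1.0]]
ft_force: [0.1, 0.1, -4.7]
finger_gap: 0.633
t 30.375 pos [460.3  70.4 270.9] gap 56.0 F [ 0.08 -0.13 -4.94] sd [0.58 0.43 0.37] tau [-29.71  31.69   7.93]
```

View pics/side7.png

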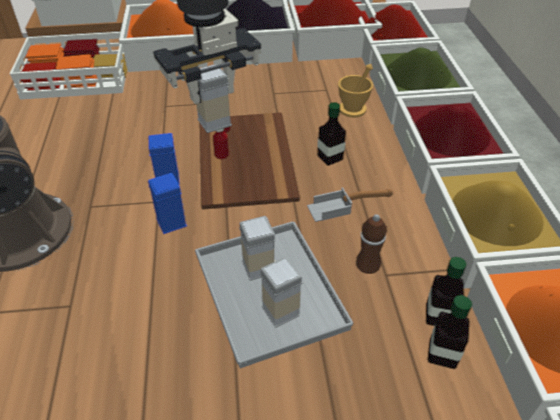

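View pics/scene7.png

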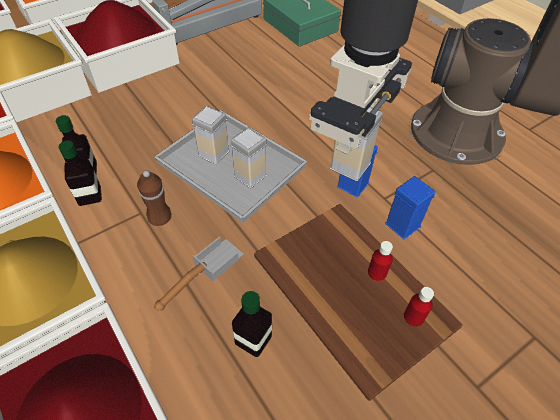

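A weighs about 4.9 N and hangs upright with its underside about 205 mm up. The two light tins stand in the tray at (210,135) and (249,157) in the scene view. The bottles, mill, sauce bottle and scoop are where they were.

```bash
python3 -c "
from h import *
weigh(3); print(bot.hand_in())"
```

```text
t 30.675 pos [460.3  70.4 270.9] gap 55.6 F [ 0.2   0.13 -5.02] sd [0.35 0.09 0.13] tau [-29.72  31.69   7.93]
the job is handed in; nothing more can be done
None
```

I handed the job in at about 31 s, with the heaviest tin still held in the gripper. `hand_in()` gives no verdict, so the result rests on my own checks.

- **Lighter tins:** I lifted all three tins and weighed them with the wrist sensor. The two farther from the tray read about 2.3–2.5 N and 2.8 N. I lowered each onto the tray floor until the sensor felt contact, then let go. Both stand upright well inside the rim in the last side and scene pictures.
- **Heaviest tin:** The one that started nearest the tray read about 4.9–5.0 N. It is held still and upright with a 40 N grip, its underside about 205 mm above the counter.
- **Everything else:** In the last pictures, the small bottles, mill, sauce bottle, scoop and blue look-alikes are where they started.

None of the checks failed. The two fixed cameras disagreed by up to about 10 mm in y. I averaged them, used the wrist camera to correct each approach, and all three grasps closed at about 56 mm, the width of a tin. Individual force readings scatter by about 0.5 N, so I averaged 8–12 readings per weighing, and the gap of about 2 N between the heaviest tin and the others is clear.

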